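# Put the tube block back in the dry bath

### The arm

A 6-joint arm with a two-finger parallel gripper is mounted at the origin on a cart in front of the work surface, level with it; the furniture and walls round the work are solid. World frame = base frame: x ahead of the robot, y to its left, z up, the work surface at z = 0. Lengths are in m, angles in rad, forces in N, time in s.
With the tool pointing down it reaches from about 0.375 to 0.975 m from the base axis. Payload 3.8 kg.
Tool frame: the origin (TCP) lies midway between the tips of the shut fingers; the grasp point (between the pads) lies 19 mm behind it; x points along the fingers, y is the direction in which the jaws open and shut, and the axes are right-handed (so a half turn about x gives the same grasp; the last joint's range is limited). The gripper opens to 88 mm and grips with 3 to 60 N. Pads are 18 mm wide; open, the fingers measure 123 mm over their backs; the gripper's body (75 mm by 187 mm) begins 45 mm behind the grasp point.
Start: joints at [1.11, 0.264, 1.604, -0, 1.274, -0.037], TCP at [0.278, 0.615, 0.239] pointing down, gripper open.
Joint ranges: [-2.63, 2.63], [-0.94, 2.18], [0.31, 2.57], [-1.31, 4.45], [0, 2.66], [-2.55, 2.55]. Speed limits (rad/s): [2.57, 2.57, 3.14, 3.14, 3.14, 3.14].

### API

Orientations are given as a rotation vector (axis times angle).
In Python, from cell import manip, inverse_kinematics, cams, order gives the robot as it stands. Calls block until the motion is done:
- manip.move_pose(position, orientation): joint-space move of the TCP to a pose.
- manip.move_linear(position, rate=0.15, rot=None): straight line of the TCP; rot=None keeps the orientation; rate is the mean speed in m/s.
- manip.set_joints(angles): joint-space move.
- manip.set_gripper(opening, force=None): finger opening in m; force is the grip in N (None keeps the last); returns when the fingers have stopped.
- manip.dwell(seconds).
- inverse_kinematics(position, orientation): joint angles nearest the present ones, or None.
- manip.state(): the state.
- cams.capture(name): name is "scene" or "top" or "wrist"; returns a dict with "image" (384x512x3 uint8, blue, green, red), "z_map" (384x512 float32, m along the optical axis (not along the pixel's ray), 0 where there is no reading), "intrinsics" (3x3 intrinsics, pixels), "position" and "orientation" of the camera in the world; the wrist camera has in their place "T_tool_cam" (4x4, takes a point from camera to tool coordinates, whose origin is the TCP and whose axes are the tool frame's). Camera axes: x right, y down, z forward; pixel columns grow to the right and rows downward; lengths in m; the calibration is good to about 2 mm. A picture is of the moment at which its call begins: read the wrist's pose just before it.
A pose or a line that the arm cannot do raises manip.IKError and nothing moves.
- order.close_job(): hands the job in, once; it reports no verdict.
The state is a dict: "clock": time; "joint_pos": joint angles; "joint_velocities": joint speeds; "tau": joint torques, N m; "tool_pos": TCP position; "tcp_rot": TCP orientation; "contact_force": force on the tool from outside, world axes, zero at the start; "moment": the same for the moment, N m; "gripper_width": finger opening in m.
Only numpy, scipy, OpenCV 4.12 (cv2) and the standard library are available. Lean on these libraries where they do the work, as an engineer would, in place of code of your own. Each camera call takes 0.05 s, during which the arm holds its last target. There are 200 camera calls.

### The job

The aluminium tube block of the dry bath has been left lying on its front on the worktop: stand it up there, tube holes upward, and let go of it, without letting it topple. Then take it afresh (the block already in the bath leaves no room for fingers at its sides, only at its front and back) and lower it into the empty bay that it fits, bevelled corner to bevelled corner, until it rests fully home on the floor of the bay. Leave the timer, the coverglass box and the marker where they are.

Things in the scene. Friction and masses are not known exactly. Their poses are not given: they have to be found in the camera images.
- block_center (a point): Centre of the loose aluminium tube block, 0.32 kg +-25 %. Own axes: x depth 44 mm, front (-x) to back; y width 62 mm, to its left; z height 62 mm, to the top face with six blind 13 mm tube holes. It starts on its front (-x down, centre 22 mm above the worktop), top face to the robot's right +-0.5 rad; standing, its centre is 31 mm up. The bottom edges are chamfered 1.5 x 2 mm.
- block_bevel (a point): Middle of the block's bevel, half-way up: the upright edge at its front left (-x, +y) is cut off at 45 degrees, legs 11 mm. It is the only sign of which way round the block goes. From the centre: x -16.5, y +25.5 mm.
- bay_floor (a point): Centre of the floor of the empty full-size bay, 34 mm above the worktop; x to the back of the dry bath, y to its left, z up. The nest is 28 mm deep, 46.4 (x) by 64.4 mm (y): 1.2 mm of play on each side of the block; a 2 mm 45-degree lead-in runs round its mouth. Fully home, the block's centre is 31 mm above this point, its axes parallel to these, and it stands 34 mm proud of the deck.
- bay_bevel (a point): Middle of the filled-in 45-degree front-left corner (-x, +y) of the empty bay, at the mouth, 62 mm above the worktop. It matches the block's bevel with the same 1.2 mm of play, so the block goes in one way round only.
- neighbour_top (a point): Centre of the top face, 96 mm above the worktop, of the like block fixed in the other full-size bay: 69.6 mm from the empty bay's centre along the bays' y, so that only 7.6 mm are left between the sides of the two blocks.
- heater: The dry bath: light grey housing, 190 (x) by 220 (y) by 62 mm, fixed; origin at the centre of its underside, x to its back, y to its left; sloping panel in front. Three bays centred at x +22 mm: left (y +69.6) an empty narrow one, 46.4 by 40 mm, which the block does not fit; middle (y +11) and right (y -58.6) the full-size bays, one empty (either), one with a block.
- timer: Three-button bench timer, 64 x 64 x 19 mm, loose; origin at the centre of its underside. To be left alone.
- coverglass_box: Small white box, 55 x 55 x 22 mm, loose; origin at the centre of its underside. To be left alone.
- marker: White marker pen with a black cap, 135 mm long and 16 mm thick, lying loose behind the block; origin under its middle, length along its y. To be left alone.
Not all that is in view belongs to the job. Leave any red or turquoise look-alike of the part that bears block_center alone.

How it is judged:
On the way:
1. the block stands upright on the worktop, holes up, let go and at rest (angle between block_center's own z axis and vertical below 0.08 rad and height (world z) of block_center between 0.027 and 0.035 m and contact force between the fingers and block below 0.1 N and linear speed of block below 0.02 m/s), for 0.2 s.
At the end, for the whole second after the job is handed in: The block sits in the empty full-size bay, holes up and bevel in the filled corner: its centre is within 2.5 mm of the bay's in x and y, its underside within 2 mm of the bay's floor, it is upright within 0.05 rad, square with the bay within 0.08 rad, and at rest (x of block_center in the frame of bay_floor between -0.0025 and 0.0025 m and y of block_center in the frame of bay_floor between -0.0025 and 0.0025 m and z of block_center in the frame of bay_floor below 0.033 m and angle between block_center's own z axis and vertical below 0.05 rad and angle between the x axis of block_center and the x axis of bay_floor, either way round below 0.08 rad and linear speed of block below 0.01 m/s); the robot touches nothing.
It fails at once if the block topples or is thrown over (turns faster than 6 rad/s) (angular speed of block above 6 rad/s).
It fails at once if the timer is shifted by more than 20 mm (distance of timer from where it was at the start of the episode above 0.02 m).
It fails at once if the coverglass box is shifted by more than 20 mm (distance of coverglass_box from where it was at the start of the episode above 0.02 m).
It fails at once if the marker is shifted by more than 20 mm (distance of marker from where it was at the start of the episode above 0.02 m).
It also fails if it takes over 72 s, if anything falls off the work surface, if the arm or the gripper's body presses on something with over 40 N, if the wrist force passes 120 N, or if a joint passes its speed limit or range.

## Working session

There is one attempt and no reset: what is moved stays moved. The work goes in short steps, each a Python script; the robot and the scene stay as the last script left them, time stands still between calls to the robot, and variables do not carry over. Pictures are saved under pics/ and viewed, about 8 in all and at most 12, crops included, and the job is handed in when it is done.

```bash
ls; mkdir -p pics
cat > h.py <<'E'
import numpy as np, cv2
from scipy.spatial.transform import Rotation as R
from cell import manip, inverse_kinematics, cams, order
def cap(n):
    s=manip.state(); d=cams.capture(n)
    T=np.eye(4)
    if n=="wrist":
        T[:3,:3]=R.from_rotvec(s["tcp_rot"]).as_matrix(); T[:3,3]=s["tool_pos"]; T=T@np.array(d["T_tool_cam"])
    else:
        o=np.array(d["orientation"]); 
        T[:3,:3]=o if o.shape==(3,3) else R.from_rotvec(o).as_matrix(); T[:3,3]=d["position"]
    d["T"]=T; return d
def cloud(d):
    K=np.array(d["intrinsics"]); z=d["z_map"]; v,u=np.indices(z.shape)
    p=np.stack([(u-K[0,2])/K[0,0]*z,(v-K[1,2])/K[1,1]*z,z],-1)
    w=p@d["T"][:3,:3].T+d["T"][:3,3]; w[z<=0]=np.nan; return w
def ray(d,uv,z):
    K=np.array(d["intrinsics"]); uv=np.atleast_2d(uv)
    r=np.c_[(uv-[K[0,2],K[1,2]])/[K[0,0],K[1,1]],np.ones(len(uv))]@d["T"][:3,:3].T; o=d["T"][:3,3]
    return o+r*((z-o[2])/r[:,2])[:,None]
E
python3 - <<'E'
from h import *
s=manip.state(); print(s["clock"],s["tool_pos"],s["tcp_rot"],s["contact_force"])
ims=[]
for n in("scene","top"):
    d=cap(n); np.save(n+".npy",d,allow_pickle=True); ims.append(d["image"]); print(n,d["orientation"],d["position"],d["intrinsics"])
    cv2.imwrite(f"pics/{n}1.png",cv2.resize(d["image"],(800,600)))
print(R.from_rotvec(s["tcp_rot"]).as_matrix().round(3))
d=cap("wrist");print(d["T_tool_cam"])
E
```

```text
pics
0.0 [0.27726812 0.61467118 0.23742495] [ 0.33074982  1.54564342 -0.33406906] [-0.19741092 -0.56820267 -0.84739274]
scene [-2.39914478  0.61598371 -0.20155173] [ 0.2098068  -0.56296167  0.87104446] [[361.10100072   0.         255.48804681]
 [  0.         361.10100072 195.1783868 ]
 [  0.           0.           1.        ]]
top [-2.13798803  2.18550257 -0.14070085] [0.38191063 0.00530218 1.2310178 ] [[484.60876237   0.         253.37073366]
 [  0.         484.60876237 194.61796647]
 [  0.           0.           1.        ]]
[[-0.001  0.411  0.912]
 [-0.002  0.912 -0.411]
 [-1.    -0.002 -0.   ]]
[[ 5.29210360e-04 -2.55358441e-01  9.66846310e-01 -1.45138696e-01]
 [ 9.99999037e-01 -1.10511366e-03 -8.39233644e-04 -4.91894650e-04]
 [ 1.28278046e-03  9.66845823e-01  2.55357610e-01 -6.40137502e-02]
 [ 0.00000000e+00  0.00000000e+00  0.00000000e+00  1.00000000e+00]]
```

View pics/scene1.png

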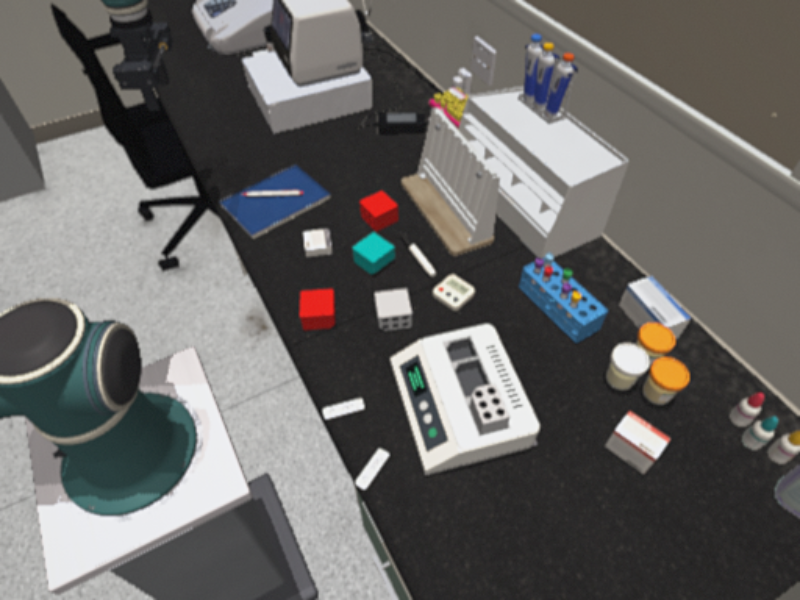

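View pics/top1.png

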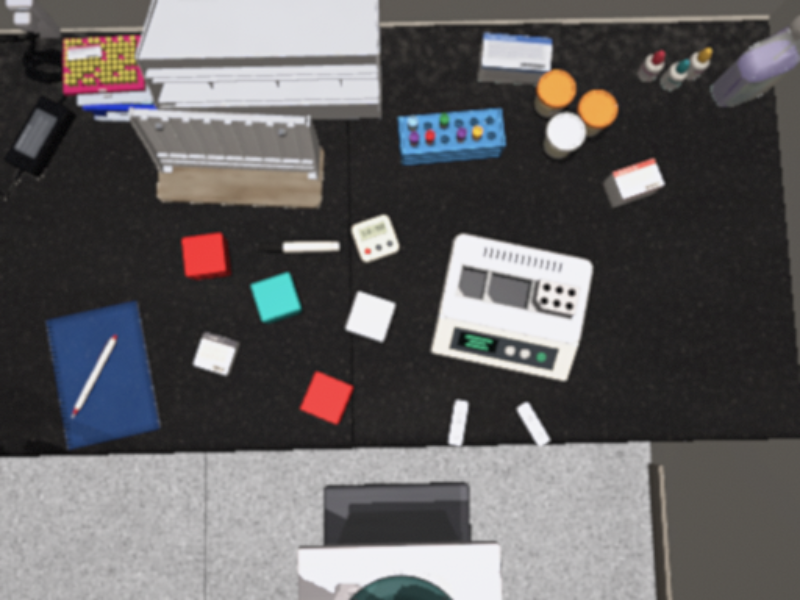

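The scene view shows the white block at (395,310), holes facing −y. The top view has the block at (371,316), timer at (375,238), marker at (310,247) and heater at (515,305). The middle bay at (510,290) is the empty full-size one, and the right bay is occupied.

```bash
cat > m1.py <<'E'
from h import *
d=np.load("top.npy",allow_pickle=True).item(); d["T"]=d["T"]
im=d["image"]; w=cloud(d)
hsv=cv2.cvtColor(im,cv2.COLOR_BGR2HSV)
m=((hsv[...,2]>140)&(hsv[...,1]<60)).astype(np.uint8)
n,lab,st,c=cv2.connectedComponentsWithStats(m)
for i in range(1,n):
    if st[i,4]<150: continue
    cn=max(cv2.findContours((lab==i).astype(np.uint8),0,2)[0],key=cv2.contourArea)
    z=np.nanmedian(w[lab==i][:,2])
    (rc,sz,a)=cv2.minAreaRect(cn); bx=ray(d,cv2.boxPoints((rc,sz,a)),z)
    print(np.round(np.array(c[i])*800/512),"area",st[i,4],"z",z.round(3),"ctr",bx.mean(0)[:2].round(4),"box",bx[:,:2].round(3).tolist(), "sides",np.linalg.norm(bx[1]-bx[0]).round(3),np.linalg.norm(bx[2]-bx[1]).round(3))
# bay floors by depth: on heater region z 0.025..0.045
g=(w[...,2]>0.025)&(w[...,2]<0.042)&(w[...,1]<-0.05)&(w[...,1]>-0.4)&(w[...,0]>0.4)
g=cv2.morphologyEx(g.astype(np.uint8),cv2.MORPH_OPEN,np.ones((3,3)))
n,lab,st,c=cv2.connectedComponentsWithStats(g)
for i in range(1,n):
    if st[i,4]<100: continue
    p=w[lab==i]; r=cv2.minAreaRect(p[:,:2].astype(np.float32)*1000); print("bay",np.round(c[i]*800/512),st[i,4],p.mean(0).round(4),r)
for name,lo,hi in(("red",(0,150,80),(8,255,255)),("tur",(80,100,80),(95,255,255))):
    q=cv2.inRange(hsv,lo,hi); n,lab,st,c=cv2.connectedComponentsWithStats(q)
    for i in range(1,n):
        if st[i,4]>150: print(name,np.round(c[i]*800/512),np.nanmedian(w[lab==i],0).round(3))
E
python3 m1.py
```

```text
[284.  28.] area 6205 z 0.191 ctr [ 0.9111 -0.0411] box [[0.965, 0.472], [0.946, -0.557], [0.857, -0.549], [0.877, 0.469]] sides 1.029 0.089
[769.  57.] area 622 z 0.154 ctr [ 0.8754 -0.5715] box [[0.885, -0.525], [0.915, -0.604], [0.865, -0.618], [0.836, -0.539]] sides 0.084 0.051
[516.  55.] area 774 z 0.063 ctr [ 0.9288 -0.2089] box [[0.912, -0.15], [0.958, -0.156], [0.946, -0.268], [0.9, -0.262]] sides 0.047 0.112
[256.  91.] area 4548 z 0.081 ctr [0.8594 0.2387] box [[0.91, 0.465], [0.911, 0.015], [0.808, 0.015], [0.808, 0.46]] sides 0.45 0.102
[116.  97.] area 346 z 0.068 ctr [0.8705 0.4376] box [[0.882, 0.498], [0.885, 0.379], [0.859, 0.377], [0.856, 0.497]] sides 0.12 0.026
[566. 131.] area 489 z 0.068 ctr [ 0.7967 -0.2821] box [[0.828, -0.254], [0.827, -0.314], [0.765, -0.31], [0.766, -0.251]] sides 0.06 0.062
[231. 170.] area 1480 z 0.023 ctr [0.7492 0.2465] box [[0.791, 0.38], [0.786, 0.113], [0.707, 0.114], [0.712, 0.379]] sides 0.267 0.079
[638. 181.] area 450 z 0.06 ctr [ 0.7159 -0.3961] box [[0.724, -0.355], [0.747, -0.426], [0.708, -0.437], [0.685, -0.367]] sides 0.07
[... 965 characters left out ...]
.499
[665. 533.] area 165 z -0.669 ctr [ 0.0399 -0.6562] box [[0.196, -0.652], [0.196, -0.66], [-0.116, -0.66], [-0.116, -0.652]] sides 0.008 0.312
bay [472. 283.] 255 [ 0.561  -0.1277  0.0348] ((560.136474609375, -126.83448791503906), (38.499122619628906, 43.21489334106445), 77.41807556152344)
bay [508. 290.] 422 [ 0.5471 -0.1856  0.0349] ((546.2324829101562, -184.28225708007812), (61.6397705078125, 43.33709716796875), 76.79777526855469)
bay [501. 358.] 690 [ 0.4392 -0.169   0.034 ] ((440.20562744140625, -168.18380737304688), (218.31900024414062, 23.916324615478516), 77.1014633178711)
red [204. 255.] [0.613 0.299 0.044]
red [326. 397.] [0.384 0.106 0.044]
tur [275. 296.] [0.544 0.185 0.044]
```

```bash
cat >> h.py <<'E'
def rotv(a,y):
    a=np.array(a,float);a/=np.linalg.norm(a);y=np.array(y,float);y/=np.linalg.norm(y)
    return R.from_matrix(np.c_[a,y,np.cross(a,y)]).as_rotvec()
def frame(x,z):   # block axes
    x=np.array(x,float);z=np.array(z,float);x/=np.linalg.norm(x);z/=np.linalg.norm(z);return np.c_[x,np.cross(z,x),z]
def grasp_pose(B,c,phi,sgn,g):  # block axes B, centre c; grasp point g in block frame -> TCP pos, rotvec
    a=B@[-np.cos(phi),0,-np.sin(phi)]
    return np.array(c)+B@np.array(g)+0.019*a, rotv(a,sgn*B[:,1])
C0=np.array([0.510,0.036,0.022]); t=np.arctan2(-0.0217,0.0603)
B0=frame([0,0,1],[np.sin(t),-np.cos(t),0])
def standB(yaw): return frame([np.cos(yaw),np.sin(yaw),0],[0,0,1])
HY=np.radians(-13.0)
E
python3 - <<'E'
from h import *
print(t,B0.round(2))
g=[.004,0,.006]
for phi in(.6,.8):
  for sgn in(1,-1):
    o=[]
    for dz in(0,.08): o.append(inverse_kinematics(*grasp_pose(B0,C0+[0,0,dz],phi,sgn,g)))
    print(phi,sgn,"lie",[None if q is None else np.round(q,2) for q in o])
    for yd in(70,40,100,130,20):
      o=[inverse_kinematics(*grasp_pose(standB(np.radians(yd)),[.49,.02,.031+dz],phi,sgn,g)) for dz in(0,.08)]
      print("   st",yd,[None if q is None else np.round(q,2) for q in o])
for yd in(70,40,100,130,20,-13):
  for k in(1,-1):
    q=inverse_kinematics([.49,.02,.037],rotv([0,0,-1],k*standB(np.radians(yd))[:,0])); print("down",yd,k,None if q is None else np.round(q,2))
for k in(1,-1):
    q=inverse_kinematics([.546,-.185,.071],rotv([0,0,-1],k*standB(HY)[:,0])); print("bay",k,None if q is None else np.round(q,2))
E
```

```text
-0.34543812697642656 [[ 0.   -0.94 -0.34]
 [ 0.    0.34 -0.94]
 [ 1.    0.    0.  ]]
0.6 1 lie [array([-0.36,  0.26,  2.24,  0.85,  0.85,  2.48]), None]
   st 70 [array([ 0.4 ,  0.62,  1.86, -0.65,  1.47, -2.04]), array([ 0.4 ,  0.5 ,  1.86, -0.65,  1.57, -2.11])]
   st 40 [array([ 0.24,  0.72,  1.67, -0.38,  1.66, -1.88]), array([ 0.24,  0.61,  1.67, -0.38,  1.76, -1.92])]
   st 100 [array([ 0.52,  0.48,  2.12, -0.97,  1.22, -2.11]), array([ 0.52,  0.33,  2.12, -0.93,  1.31, -2.24])]
   st 130 [None, array([ 0.56,  0.12,  2.4 , -1.29,  1.01, -2.31])]
   st 20 [array([ 0.12,  0.76,  1.6 , -0.19,  1.73, -1.74]), array([ 0.12,  0.66,  1.6 , -0.2 ,  1.84, -1.76])]
0.6 -1 lie [array([-0.36,  0.26,  2.24,  0.85,  0.85, -0.66]), array([-0.36,  0.11,  2.22,  0.75,  0.97, -0.5 ])]
   st 70 [array([ 0.4 ,  0.62,  1.86, -0.65,  1.47,  1.1 ]), array([ 0.4 ,  0.5 ,  1.86, -0.65,  1.57,  1.03])]
   st 40 [array([ 0.24,  0.72,  1.67, -0.38,  1.66,  1.26]), array([ 0.24,  0.61,  1.67, -0.38,  1.76,  1.22])]
   st 100 [array([ 0.52,  0.48,  2.12, -0.97,  1.22,  1.03]), array([ 0.52,  0.33,  2.12, -0
[... 1384 characters left out ...]
,  0.54])]
   st 20 [array([ 0.1 ,  0.64,  1.7 , -0.17,  1.56,  1.4 ]), array([ 0.1 ,  0.54,  1.69, -0.17,  1.67,  1.38])]
down 70 1 [-0.01  0.14  2.17 -0.    0.83 -1.23]
down 70 -1 [-0.01  0.14  2.17  0.    0.83  1.91]
down 40 1 [-0.01  0.14  2.17 -0.    0.83 -0.71]
down 40 -1 [-0.01  0.14  2.17 -0.    0.83  2.43]
down 100 1 [-0.01  0.14  2.17 -0.    0.83 -1.76]
down 100 -1 [-0.01  0.14  2.17 -0.    0.83  1.39]
down 130 1 [-0.01  0.14  2.17 -0.    0.83 -2.28]
down 130 -1 [-0.01  0.14  2.17  0.    0.83  0.86]
down 20 1 [-0.01  0.14  2.17 -0.    0.83 -0.36]
down 20 -1 None
down -13 1 [-0.01  0.14  2.17 -0.    0.83  0.22]
down -13 -1 None
bay 1 [-0.37  0.24  1.97 -0.    0.93 -0.14]
bay -1 None
```

```bash
cat >> h.py <<'E'
PHI,SG,G=.55,-1,[.004,0,.012]
CS=np.array([.49,.02,.0315]); YS=np.radians(45)
E
cat > a1.py <<'E'
from h import *
p,r=grasp_pose(B0,C0,PHI,SG,G); a=R.from_rotvec(r).as_matrix()[:,0]
p1,r1=grasp_pose(standB(YS),CS,PHI,SG,G); pl=p+[0,0,.06]; ph=p1+[0,0,.06]
S=R.from_rotvec(r); D=(R.from_rotvec(r1)*S.inv()).as_rotvec(); print("rot",D)
for f in np.linspace(0,1,6): 
    q=inverse_kinematics(pl+f*(ph-pl),(R.from_rotvec(f*D)*S).as_rotvec()); print(None if q is None else np.round(q,2))
for k in(.14,.1): print(k,inverse_kinematics(p-k*a,r))
print(p,p1)
E
python3 a1.py
```

```text
rot [-1.3351282   0.84716978 -0.34503871]
[-0.34  0.13  2.22  0.71  0.93 -0.48]
[-0.16  0.1   2.15  0.31  0.91  0.08]
[ 0.02  0.17  2.05 -0.03  1.04  0.54]
[ 0.15  0.3   1.92 -0.24  1.27  0.85]
[ 0.23  0.47  1.8  -0.36  1.51  1.05]
[ 0.27  0.65  1.68 -0.44  1.75  1.2 ]
0.14 [-0.49762375  0.03857153  2.1831158   0.61834067  1.10010472 -0.49008107]
0.1 [-0.45337321  0.08798653  2.20818307  0.65589697  1.01990641 -0.50935613]
[0.50929944 0.03405328 0.00980203] [0.48137474 0.01137474 0.03356894]
```

```bash
cat > a2.py <<'E'
from h import *
p,r=grasp_pose(B0,C0,PHI,SG,G); a=R.from_rotvec(r).as_matrix()[:,0]
p1,r1=grasp_pose(standB(YS),CS,PHI,SG,G)
def f(t): s=manip.state(); print(t,round(s["clock"],1),s["tool_pos"].round(4),s["contact_force"].round(1),round(s["gripper_width"],4))
manip.move_pose(p-.14*a,r); manip.set_gripper(.078); f("above")
manip.move_linear(p,rate=.12); f("at")
manip.set_gripper(.05,force=35); f("gripped")
manip.move_linear(p+[0,0,.06],rate=.1); f("lifted")
d=cap("scene"); cv2.imwrite("pics/scene2.png",cv2.resize(d["image"][100:260,180:380],(800,640))[:600])
manip.move_linear(p1+[0,0,.06],rate=.05,rot=r1); f("turned")
d2=cap("top"); a=cv2.resize(d["image"][90:290,170:370],(400,400)); b=cv2.resize(d2["image"][90:290,150:350],(400,400))
c=cap("scene")["image"]; c=cv2.resize(c[90:290,170:370],(400,400)); cv2.imwrite("pics/t2.png",np.hstack([a,c]))
E
python3 a2.py
```

```text
above 3.0 [ 0.4846 -0.0345  0.1292] [ 1.1 -0.  -0. ] 0.078
at 4.3 [0.5099 0.0336 0.0104] [0.2 0.4 0.7] 0.0775
gripped 4.7 [0.5097 0.0337 0.0103] [-1.3 -2.1  3.9] 0.0616
lifted 5.4 [0.5088 0.0342 0.0693] [-0.5  0.2 -1.3] 0.0616
turned 7.9 [0.4816 0.0113 0.094 ] [ 0.  -0.8 -2.4] 0.0617
```

View pics/t2.png

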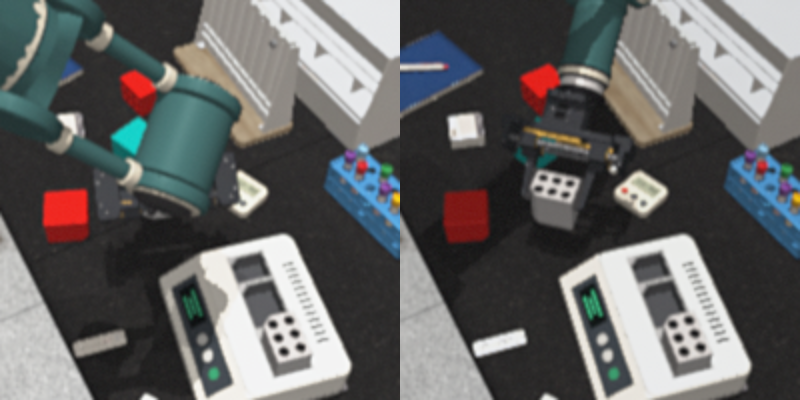

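Picture: the block is held upright, holes up, at (555,200) in the right panel, and nothing else has moved. Next I set it down.

```bash
cat > a3.py <<'E'
from h import *
p1,r1=grasp_pose(standB(YS),CS,PHI,SG,G); a=R.from_rotvec(r1).as_matrix()[:,0]
def f(t): s=manip.state(); print(t,round(s["clock"],1),s["tool_pos"].round(4),s["contact_force"].round(1),round(s["gripper_width"],4))
manip.move_linear(p1+[0,0,.004],rate=.06); f("low"); f0=manip.state()["contact_force"][2]
for k in range(1,9):
    manip.move_linear(p1+[0,0,.004-.001*k],rate=.02); manip.dwell(.05)
    fz=manip.state()["contact_force"][2]
    if fz-f0>4: break
f("down %d"%k)
manip.set_gripper(.068); manip.dwell(.2); f("open"); manip.set_gripper(.078)
manip.move_linear(p1-.14*a,rate=.15); f("back")
rd=rotv([0,0,-1],standB(YS)[:,0])
manip.move_pose([.49-.06*.0,.02,.22],rd); f("above")
d=cap("wrist"); np.save("w1.npy",d); cv2.imwrite("pics/w1.png",d["image"])
d=cap("top"); np.save("top2.npy",d)
E
python3 a3.py
```

```text
low 9.1 [0.4817 0.0114 0.0379] [-0.1 -0.7 -2.6] 0.0615
down 4 10.3 [0.4814 0.0114 0.0344] [-1.   1.1  3.7] 0.0615
open 10.8 [0.4814 0.0113 0.0335] [-0.1 -0.   0.1] 0.0681
back 12.2 [0.5651 0.0954 0.1062] [0.1 0.2 0.3] 0.0784
above 13.9 [0.4899 0.02   0.2197] [ 1.2 -0.7  0.6] 0.0782
```

View pics/w1.png

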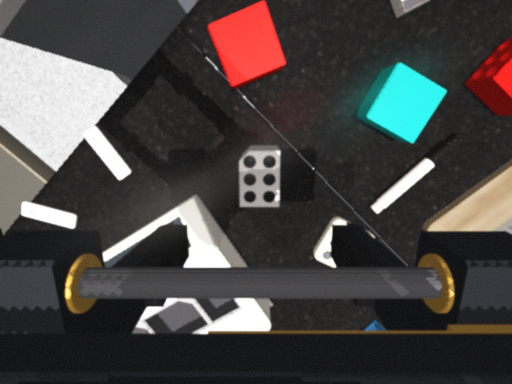

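Picture: the block stands free at (260,178), holes up. Next I measure it, then view the bay from the same tool-relative pose so that camera bias cancels.

```bash
cat > a4.py <<'E'
from h import *
rd=rotv([0,0,-1],standB(HY)[:,0])
manip.move_pose([.546,-.185,.22],rd); manip.dwell(.3); s=manip.state(); print(s["clock"],s["tool_pos"])
d=cap("wrist"); np.save("w2.npy",d); cv2.imwrite("pics/w2.png",cv2.resize(d["image"][60:260,130:390],(780,600)))
E
python3 a4.py
cat > m2.py <<'E'
from h import *
for fn,yaw in(("w1",YS),("top2",YS),("w2",HY)):
    d=np.load(fn+".npy",allow_pickle=True).item(); w=cloud(d); im=d["image"]; 
    if fn!="w2":
        m=(w[...,2]>.05)&(w[...,2]<.075)&(np.hypot(w[...,0]-.49,w[...,1]-.02)<.06)
        hs=cv2.cvtColor(im,cv2.COLOR_BGR2HSV); m&=hs[...,1]<90
        n,lab,st,c=cv2.connectedComponentsWithStats(cv2.morphologyEx(m.astype(np.uint8),2,np.ones((3,3)))); i=1+np.argmax(st[1:,4])
        p=w[lab==i]; B=standB(yaw)
        cn=max(cv2.findContours((lab==i).astype(np.uint8),0,2)[0],key=cv2.contourArea); r=cv2.minAreaRect(cn)
        bx=ray(d,cv2.boxPoints(r),.062); e=bx[1]-bx[0]; print(fn,st[i],"z",np.median(p[:,2]),"ctr",bx.mean(0),"ang",np.degrees(np.arctan2(e[1],e[0])),"sides",np.linalg.norm(bx[1]-bx[0]),np.linalg.norm(bx[2]-bx[1]))
    else:
        for lo,hi,nm in((.025,.045,"floor"),(.09,.102,"neigh")):
            m=(w[...,2]>lo)&(w[...,2]<hi)&(w[...,0]>.48)
            n,lab,st,c=cv2.connectedComponentsWithStats(m.astype(np.uint8))
            for i in range(1,n):
                if st[i,4]<150: continue
                p=w[lab==i]; print(nm,st[i],"z",np.median(p[:,2]),"mean",p.mean(0)); r=cv2.minAreaRect(p[:,:2].astype(np.float32)*1000); print("   ",r)
E
python3 m2.py
```

```text
15.2083 [ 0.54606229 -0.18380109  0.22022188]
w1 [ 239  150   42   57 1733] z 0.06092679695283504 ctr [0.49017838 0.01941691 0.062     ] ang 44.908254116809985 sides 0.042799131078556464 0.061209307662663116
top2 [233 215   6   6  24] z 0.06173630841476918 ctr [0.47074468 0.03908635 0.062     ] ang -46.04499316329339 sides 0.006828742447455819 0.01713495653197986
floor [154   0  42  33 301] z 0.03494929773945771 mean [ 0.50618312 -0.00732965  0.03488553]
    ((503.8515319824219, -7.332282066345215), (43.107017517089844, 20.058950424194336), 12.275598526000977)
floor [ 442    0   33  130 2203] z 0.028117480551471785 mean [ 0.78312546 -0.11565589  0.02847466]
    ((784.2274780273438, -117.7271499633789), (19.504043579101562, 135.94480895996094), 3.6344170570373535)
floor [478  20  15  17 180] z 0.028668025608702297 mean [ 0.81080404 -0.08731988  0.03015743]
    ((810.137451171875, -87.33775329589844), (11.733646392822266, 15.920190811157227), 7.729568958282471)
floor [ 237  102   44   38 1573] z 0.03320538460813427 mean [ 0.55964922 -0.12613215  0.03341812]
    ((559.1025390625, -125.56658935546875), (40.15715789794922, 46.55812072753906), 76.61109924316406)
floor [ 237  147   42   56 2183] z 0.03323027177708382 mean [ 0.5453494  -0.18518281  0.03358965]
    ((545.1469116210938, -184.06289672851562), (62.352272033691406, 46.592185974121094), 76.53983306884766)
floor [456 185  38  40 451] z 0.03501785802289148 mean [ 0.78184051 -0.27101332  0.03502871]
    ((785.7273559570312, -274.26019287109375), (49.818878173828125, 21.6062068939209), 55.693878173828125)
neigh [ 236  220   44   47 1449] z 0.09505375720806591 mean [ 0.53185902 -0.24282855  0.09484035]
    ((531.0794067382812, -243.61544799804688), (49.507911682128906, 43.68351745605469), 76.6337661743164)
```

View pics/w2.png

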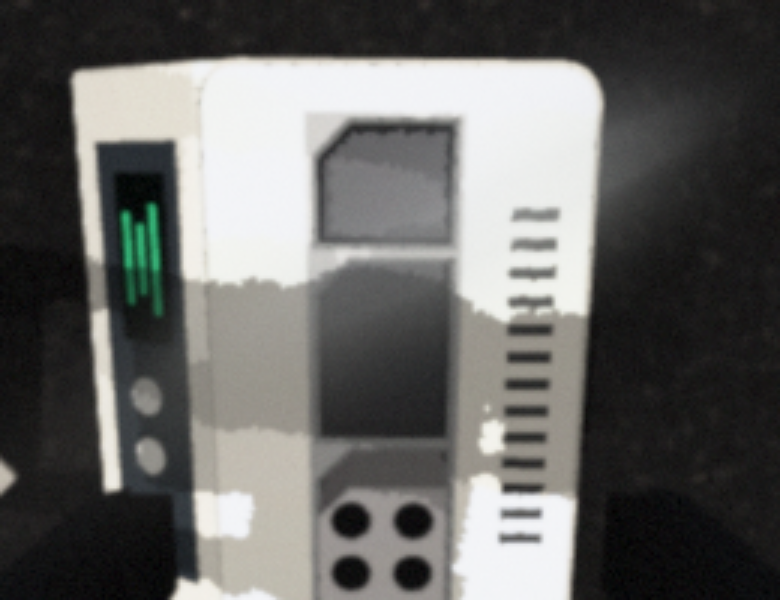

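```bash
cat > m3.py <<'E'
from h import *
d=np.load("w2.npy",allow_pickle=True).item(); w=cloud(d); c0=np.array([.546,-.185])
yaw=np.radians(-13.45); X=np.array([np.cos(yaw),np.sin(yaw)]); Y=np.array([-X[1],X[0]])
def edges(m,z,nm):
    n,lab,st,_=cv2.connectedComponentsWithStats(m.astype(np.uint8)); i=1+np.argmax(st[1:,4]); v,u=np.nonzero(lab==i)
    p=ray(d,np.c_[u,v].astype(float),z)[:,:2]-c0; bx,by=p@X,p@Y
    L=[];Rr=[]
    for r in np.unique(v): q=bx[v==r]; L.append(q.min()); Rr.append(q.max())
    T=[];Bm=[]
    for r in np.unique(u): q=by[u==r]; T.append(q.max()); Bm.append(q.min())
    vv=np.unique(v); L=np.array(L);Rr=np.array(Rr)
    k=slice(6,-6); print(nm,"x",np.median(L[k])*1e3,np.median(Rr[k])*1e3,"mid",500*(np.median(L[k])+np.median(Rr[k])),"y top",np.median(T)*1e3,"bot",np.median(Bm)*1e3, "slopeLR",np.polyfit(vv[k],L[k]*1e3,1)[0],np.polyfit(vv[k],Rr[k]*1e3,1)[0],"pix",np.ptp(bx)/np.ptp(u)*1e3)
near=np.hypot(w[...,0]-.546,w[...,1]+.185)<.05
edges((w[...,2]<.045)&(w[...,2]>.025)&near,.0334,"floor")
edges((w[...,2]<.058)&(w[...,2]>.025)&near,.061,"mouth")
nn=np.hypot(w[...,0]-.53,w[...,1]+.252)<.06
edges((w[...,2]>.088)&(w[...,2]<.102)&nn,.095,"neigh")
g=(w[...,2]>.055)&(w[...,2]<.067)&(np.hypot(w[...,0]-.54,w[...,1]+.16)<.12); print("deck z",np.median(w[g][:,2]))
E
python3 m3.py
```

```text
floor x -24.186946922388156 22.347438538328383 mid -0.9197541920298868 y top 31.249072463716047 bot -32.492911497287736 slopeLR -0.013380409920774864 -0.002122863418956084 pix 1.17413232735744
mouth x -23.197339788249785 21.407436666264744 mid -0.8949515609925213 y top 34.117248660379076 bot -28.727811517291936 slopeLR -0.032035840282575265 -0.006200854558539528 pix 1.070350323646336
neigh x -22.322441908122123 20.36790745970838 mid -0.9772672242068705 y top -34.87093252981388 bot -81.69497680473906 slopeLR -0.057964651461337516 0.018523361255168968 pix 1.0125377731741192
deck z 0.061047710358909046
```

```bash
cat > m4.py <<'E'
from h import *
d=np.load("w2.npy",allow_pickle=True).item(); w=cloud(d); c0=np.array([.546,-.185])
yaw=np.radians(-13.45); X=np.array([np.cos(yaw),np.sin(yaw)]); Y=np.array([-X[1],X[0]])
p=w[...,:2]-c0; bx,by,z=p@X,p@Y,w[...,2]
for v in list(range(136,156))+list(range(196,226)):
    k=np.abs(bx[v]+.001)<.012
    print(v,"y",(np.nanmedian(by[v][k])*1e3).round(1),"z",(np.nanmedian(z[v][k])*1e3).round(1),"g",int(np.median(d["image"][v][k])),end=" | ")
E
python3 m4.py
```

```text
136 y 44.1 z 33.1 g 130 | 137 y 43.0 z 33.0 g 128 | 138 y 41.9 z 33.1 g 123 | 139 y 40.9 z 34.8 g 112 | 140 y 40.9 z 49.2 g 111 | 141 y 40.7 z 59.6 g 136 | 142 y 39.7 z 59.9 g 160 | 143 y 38.7 z 61.1 g 183 | 144 y 37.7 z 61.3 g 194 | 145 y 36.7 z 61.2 g 184 | 146 y 35.6 z 60.3 g 157 | 147 y 31.8 z 33.0 g 135 | 148 y 30.6 z 33.5 g 122 | 149 y 29.5 z 33.1 g 111 | 150 y 28.3 z 33.3 g 100 | 151 y 27.2 z 33.3 g 96 | 152 y 26.1 z 33.3 g 93 | 153 y 24.9 z 33.0 g 93 | 154 y 23.7 z 33.2 g 92 | 155 y 22.6 z 33.4 g 92 | 196 y -26.3 z 33.2 g 40 | 197 y -27.5 z 33.4 g 39 | 198 y -28.8 z 33.3 g 38 | 199 y -29.9 z 33.6 g 38 | 200 y -29.9 z 37.7 g 36 | 201 y -30.0 z 41.9 g 36 | 202 y -29.9 z 46.2 g 35 | 203 y -29.9 z 49.9 g 36 | 204 y -29.9 z 54.1 g 37 | 205 y -29.9 z 57.7 g 53 | 206 y -30.5 z 59.7 g 81 | 207 y -31.3 z 60.6 g 93 | 208 y -32.2 z 61.4 g 95 | 209 y -33.5 z 61.0 g 86 | 210 y -36.3 z 56.0 g 79 | 211 y -36.3 z 59.9 g 75 | 212 y -36.4 z 63.0 g 75 | 213 y -36.4 z 66.4 g 74 | 214 y -36.3 z 69.9 g 74 | 215 y -36.2 z 73.4 g 75 | 216 y -36.3 z 76.6 g 75 | 217 y -36.4 z 79.4 g 75 | 218 y -36.3 z 82.7 g 74 | 219 y -36.3 z 85.8 g 74 | 220 y -36.4 z 88.4 g 74 | 221 y -36.3 z 91.5 g 79 | 222 y -36.4 z 94.0 g 94 | 223 y -37.0 z 95.0 g 113 | 224 y -38.0 z 95.6 g 138 | 225 y -39.1 z 95.3 g 147 |
```

```bash
cat > m5.py <<'E'
from h import *
d=np.load("w1.npy",allow_pickle=True).item(); w=cloud(d); c0=np.array([.49,.02])
B=standB(YS); p=w[...,:2]-c0; bx,by,z=p@B[:2,0],p@B[:2,1],w[...,2]
q=(z>.056)&(np.abs(bx)<.03)&(np.abs(by)<.04)
print("top",np.median(z[q]))
for v in list(range(145,156))+list(range(200,213)):
    k=(np.abs(bx[v]-.004)<.012)&(np.abs(by[v])<.05)
    print(v,(np.nanmedian(by[v][k])*1e3).round(1),(np.nanmedian(z[v][k])*1e3).round(1),end=" | ")
print()
for v in (152,155,158,165,170,180,190,200): 
    k=np.nonzero(q[v])[0]; print(v,"x ends",(bx[v][k].min()*1e3).round(1),(bx[v][k].max()*1e3).round(1))
E
python3 m5.py
```

```text
top 0.3168973100234903
145 29.7 4.0 | 146 29.8 16.8 | 147 29.7 27.9 | 148 29.7 39.1 | 149 29.7 49.1 | 150 29.7 59.2 | 151 28.9 60.8 | 152 27.8 60.9 | 153 26.8 61.1 | 154 25.8 61.1 | 155 24.7 60.8 | 200 -25.1 59.4 | 201 -25.8 60.7 | 202 -26.9 60.8 | 203 -28.0 61.1 | 204 -29.1 61.0 | 205 -30.3 61.2 | 206 -31.5 60.7 | 207 nan nan | 208 nan nan | 209 nan nan | 210 nan nan | 211 nan nan | 212 nan nan | 
152 x ends -13.4 21.3
155 x ends -16.6 21.4
158 x ends -19.8 21.4
165 x ends -22.1 20.4
170 x ends -22.1 20.5
180 x ends -22.4 20.7
190 x ends -22.6 20.9
200 x ends -21.7 21.1
  return np.nanmean(a, axis, out=out, keepdims=keepdims)
```

Depth profiles agree on the bay. The right wall, the neighbour's side and the narrow bay's wall all put its centre at +2.3 mm. The block's bevel shows at its front left. I take the camera offset relative to the block, so the TCP target is (−0.5, +3.6) mm in the bay frame.

```bash
cat > a6.py <<'E'
from h import *
def f(t): s=manip.state(); print(t,round(s["clock"],1),s["tool_pos"].round(4),s["contact_force"].round(1),round(s["gripper_width"],4))
HY=np.radians(-13.45); X=standB(HY)[:,0]; Y=standB(HY)[:,1]
tgt=np.array([.546,-.185,0])-.0005*X+.0036*Y; print("target",tgt)
manip.set_gripper(.064)
rd=rotv([0,0,-1],standB(YS)[:,0]); rb=rotv([0,0,-1],X)
manip.move_pose([.49,.02,.15],rd); manip.dwell(.2); e=np.array([.49,.02,.15])-manip.state()["tool_pos"]; e[2]=0; print("err",e)
manip.move_linear(np.array([.49,.02,.037])+e,rate=.08); manip.dwell(.2); f("at")
manip.set_gripper(.03,force=25); manip.dwell(.1); f("grip")
manip.move_linear([.49,.02,.16],rate=.1); f("up")
manip.move_pose(tgt+[0,0,.16],rb); manip.dwell(.3); f("over")
e=tgt+[0,0,.16]-manip.state()["tool_pos"]; e[2]=0
manip.move_linear(tgt+e+[0,0,.108],rate=.06); manip.dwell(.3); f("near")
print("rot err",(R.from_rotvec(manip.state()["tcp_rot"])*R.from_rotvec(rb).inv()).as_rotvec())
d=cap("scene"); a=d["image"][170:310,230:370]; d=cap("top"); b=d["image"][130:270,260:400]
cv2.imwrite("pics/n1.png",np.hstack([cv2.resize(a,(400,400)),cv2.resize(b,(400,400))]))
E
python3 a6.py
```

```text
target [ 0.54635106 -0.18138244  0.        ]
err [-0.00107074  0.00105905  0.        ]
at 18.5 [0.4893 0.0211 0.0374] [-0.  -0.6 -0.5] 0.0638
grip 19.1 [0.4889 0.021  0.0371] [ 0.1 -0.5  1.5] 0.0438
up 20.4 [0.4893 0.02   0.1591] [-0.2  0.8 -2.9] 0.0433
over 21.6 [ 0.5464 -0.1802  0.1601] [-0.3 -0.1 -2.8] 0.0437
near 22.9 [ 0.5465 -0.1826  0.1084] [ 1.  -0.4 -3.1] 0.0437
rot err [-1.99967622e-04 -5.99706168e-04 -1.43464518e-05]
```

View pics/n1.png

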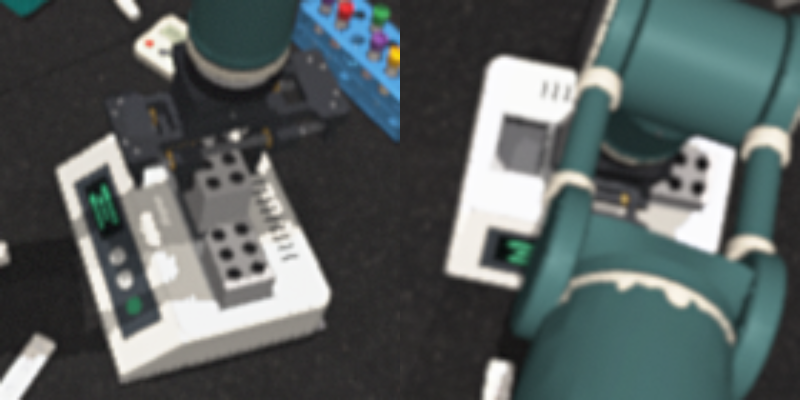

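The picture shows the held block over the middle bay, parallel to the neighbour, with the bevel side matching. To check alignment against the fixed neighbour, I compare the −y side faces of the two blocks in the scene camera's depth. They should be 69.6 mm apart.

```bash
cat > m6.py <<'E'
from h import *
def rel(show=True):
    d=cap("scene"); w=cloud(d); HY=np.radians(-13.45); B=standB(HY)
    p=(w-np.array([.546,-.185,0]))@B; bx,by,z=p[...,0],p[...,1],p[...,2]
    tz=manip.state()["tool_pos"][2]-.006+.031   # top of held block
    out=[]
    for y0,z0,z1,n in((2.3-69.6-31,.068,.091,"neigh"),(4-31,max(.100,tz-.03),tz-.005,"held")):
        m=(np.abs(bx+.001)<.016)&(np.abs(by*1e3-y0)<5)&(z>z0)&(z<z1); out.append(np.median(by[m])*1e3)
        t=.096 if n=="neigh" else tz
        mt=(np.abs(z-t)<.004)&(np.abs(by*1e3-y0-31)<26)&(np.abs(bx)<.04)
        v,u=np.nonzero(mt)
        # x extents per 4mm Y-strip
        L,H=[],[]
        for s in np.arange(y0+8,y0+54,4):
            k=mt&(np.abs(by*1e3-s)<2)
            if k.sum()>5: L.append(bx[k].min()*1e3);H.append(bx[k].max()*1e3)
        print(n,"Yface",out[-1].round(2),"sd",(by[m].std()*1e3).round(2),m.sum(),"Xfront",np.round(L,1),"Xback",np.round(H,1),"ztop",np.median(z[mt]))
        mf=(np.abs(bx*1e3+23)<4)&(np.abs(by*1e3-y0-28)<20)&(z>z0)&(z<t-.005)
        print("   front face x",np.median(bx[mf])*1e3,mf.sum())
    print("diff",out[1]-out[0])
for i in range(4): print(manip.state()["tool_pos"].round(5)); manip.dwell(.05)
rel()
E
python3 m6.py
```

```text
[ 0.54642 -0.18267  0.10822]
[ 0.5464  -0.18261  0.10815]
[ 0.54637 -0.18261  0.10811]
[ 0.54632 -0.1826   0.10804]
neigh Yface -97.61 sd 0.59 50 Xfront [-23.4 -22.4 -22.8 -23.7 -22.7 -23.1 -23.6 -22.5 -24.1 -23.2 -23.6 -21.5] Xback [17.9 19.  17.9 19.1 18.6 17.9 19.9 18.1 20.  19.5 18.5 17.5] ztop 0.09426492478167892
   front face x -23.956787529214104 35
held Yface -30.02 sd 0.8 65 Xfront [-21.4 -21.7 -20.9 -36.9  -5.6  -3.8  -7.1  -4.3  -5.6] Xback [20.2 20.8 31.6 36.5 24.  22.7 23.6 21.7 20.2] ztop 0.1313077962641908
   front face x -22.215203668408886 22
diff 67.58269240992239
```

The side faces say +2.0 mm in Y, and kinematics says +2.6. X should go back by 0.6 to 1.8 mm. Both are within the lead-in's capture range, so I use the blend and descend watching the force, shifting to relieve any lateral load.

```bash
cat > a7.py <<'E'
from h import *
B=standB(np.radians(-13.45)); X,Y=B[:,0],B[:,1]; c0=np.array([.546,-.185,0])
off=np.array([-.0014,.0046])
P=lambda z: c0+off[0]*X+off[1]*Y+[0,0,z]
manip.move_linear(P(.108),rate=.02); manip.dwell(.3); f0=manip.state()["contact_force"]; print("f0",f0.round(1))
z=.108
while z>.0705:
    z-=.002 if z>.074 else .001
    manip.move_linear(P(z),rate=.03); manip.dwell(.1); s=manip.state(); f=(s["contact_force"]-f0)@B
    print(round(z,4),"tz",s["tool_pos"][2].round(4),"f",f.round(1),"off",(off*1e3).round(2), round(s["clock"],1))
    if f[2]>18: print("STOP"); break
    for i in(0,1):
        if abs(f[i])>3: off[i]+=.0003*np.sign(f[i])   # give way to the push
E
python3 a7.py
```

```text
f0 [ 0.1 -0.6 -3.2]
0.106 tz 0.1059 f [-1.1  1.1  0.7] off [-1.4  4.6] 24.2
0.104 tz 0.1039 f [0.  0.4 0.1] off [-1.4  4.6] 24.5
0.102 tz 0.102 f [0.5 1.7 0.4] off [-1.4  4.6] 24.9
0.1 tz 0.0999 f [0.5 0.8 1.3] off [-1.4  4.6] 25.2
0.098 tz 0.0979 f [-0.   1.   0.4] off [-1.4  4.6] 25.6
0.096 tz 0.0959 f [-0.6  0.2  0.7] off [-1.4  4.6] 25.9
0.094 tz 0.094 f [ 0.6 -0.   1.5] off [-1.4  4.6] 26.3
0.092 tz 0.092 f [-0.5  1.2  0.6] off [-1.4  4.6] 26.6
0.09 tz 0.09 f [-0.1  0.8  1.7] off [-1.4  4.6] 27.0
0.088 tz 0.088 f [-1.   0.3  0.8] off [-1.4  4.6] 27.3
0.086 tz 0.086 f [-0.   1.2  0.2] off [-1.4  4.6] 27.7
0.084 tz 0.084 f [-0.7 -0.3  1. ] off [-1.4  4.6] 28.0
0.082 tz 0.082 f [-0.1  1.   0.2] off [-1.4  4.6] 28.4
0.08 tz 0.08 f [0.  0.7 0.6] off [-1.4  4.6] 28.7
0.078 tz 0.078 f [-0.   0.8  0.2] off [-1.4  4.6] 29.1
0.076 tz 0.076 f [-0.2  0.6 -0.6] off [-1.4  4.6] 29.4
0.074 tz 0.074 f [-1.   0.2  0.4] off [-1.4  4.6] 29.8
0.073 tz 0.073 f [-0.3  0.3  0.1] off [-1.4  4.6] 30.1
0.072 tz 0.072 f [-0.2 -0.   0.5] off [-1.4  4.6] 30.5
0.071 tz 0.071 f [-1.1  0.9  0.3] off [-1.4  4.6] 30.8
0.07 tz 0.07 f [-0.3  0.2  0.5] off [-1.4  4.6] 31.2
```

It went in without any load. Next: down to floor contact, release, retreat and check.

```bash
cat > a8.py <<'E'
from h import *
B=standB(np.radians(-13.45)); X,Y=B[:,0],B[:,1]; c0=np.array([.546,-.185,0])-.0014*X+.0046*Y
f0=manip.state()["contact_force"]; z=.070
while z>.0655:
    z-=.0005; manip.move_linear(c0+[0,0,z],rate=.02); manip.dwell(.1); s=manip.state(); f=(s["contact_force"]-f0)@B
    print(round(z,4),f.round(1))
    if f[2]>6: break
manip.set_gripper(.052); manip.dwell(.2); manip.set_gripper(.066)
manip.move_linear(c0+[0,0,.22],rate=.12); manip.dwell(.3)
d=cap("wrist"); np.save("w3.npy",d); cv2.imwrite("pics/w3.png",cv2.resize(d["image"][60:260,130:390],(780,600)))
w=cloud(d); p=(w-np.array([.546,-.185,0]))@B; bx,by,zz=p[...,0]*1e3,p[...,1]*1e3,p[...,2]*1e3
m=(np.abs(bx+1)<15)&(np.abs(by-33)<4)&(zz>66)&(zz<90); print("left face Y",np.median(by[m]),m.sum())
for n,y0 in(("block",2.3),("neigh",-67.3)):
    m=(zz>88)&(zz<102)&(np.abs(by-y0)<26)&(np.abs(bx)<30); v=np.nonzero(m)[0]
    e=[(bx[r][m[r]].min(),bx[r][m[r]].max()) for r in np.unique(v)]
    print(n,"z",np.median(zz[m]),"x",np.median(e,0))
    A=np.c_[bx[m],by[m],np.ones(m.sum())]; print("  tilt",np.linalg.lstsq(A,zz[m],rcond=None)[0][:2])
print(manip.state()["clock"])
E
python3 a8.py
```

```text
0.0695 [-0.2 -0.2 -0.6]
0.069 [0.  0.8 0.3]
0.0685 [-3.4  0.7  6.5]
left face Y 33.40273803604314 87
block z 93.00933126290539 x [-21.55133726  21.30506426]
  tilt [0.00149266 0.00283288]
neigh z 95.00906831944044 x [-22.49183088  20.21336526]
  tilt [ 0.00666221 -0.00230688]
34.9333
```

View pics/w3.png

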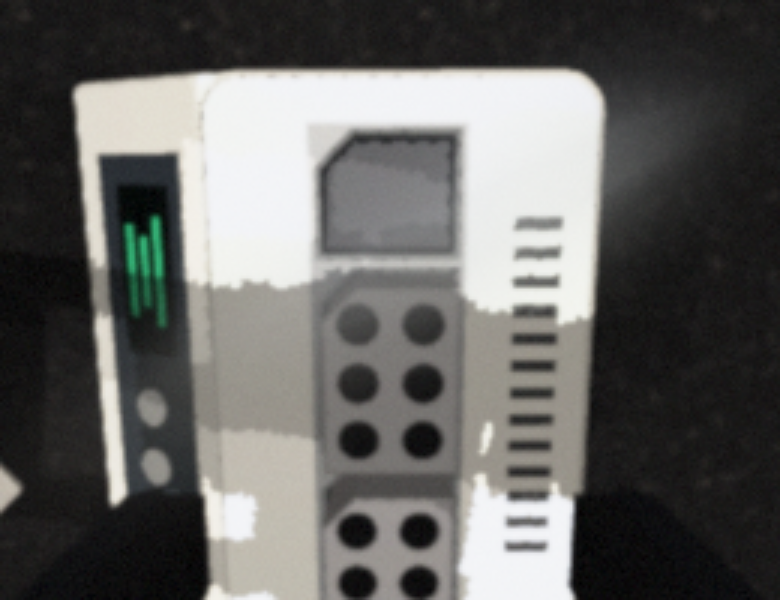

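The picture shows the block seated in the middle bay at (390,380), bevel at the filled upper-left corner. Its centre is about 0.1 mm off in y and 0.9 mm in x. Its top reads 2 mm below the neighbour's, so I check that with the arm clear, along with the bystanders.

```bash
cat > a9.py <<'E'
from h import *
d=np.load("w3.npy",allow_pickle=True).item(); B=standB(np.radians(-13.45)); c=np.array([.546,-.185,0])
def tops(d,t):
    p=(cloud(d)-c)@B*1e3
    for n,y0 in(("block",2.3),("neigh",-67.3),("deckfront",2.3)):
        x0=-1 if n!="deckfront" else -36
        m=(np.abs(p[...,0]-x0)<(20 if x0==-1 else 6))&(np.abs(p[...,1]-y0)<28)&(p[...,2]>50)
        q=p[...,2][m]; print(t,n,m.sum(),"z pct 25/50/75/90",np.percentile(q,[25,50,75,90]).round(1))
tops(d,"wrist")
manip.move_pose([.40,.20,.30],rotv([0,0,-1],[1,0,0])); manip.set_joints(manip.state()["joint_pos"]+np.array([.5,-.1,0,0,0,0])); manip.dwell(.3)
for n in("top","scene"): d=cap(n); tops(d,n); 
t=cap("top"); a=np.load("top.npy",allow_pickle=True).item()["image"].astype(int); df=(np.abs(t["image"].astype(int)-a).max(2)>60)
for n,(u,v) in dict(timer=(374,237),marker=(310,246),box=(214,355)).items():
    u,v=int(u*.64),int(v*.64); print(n,"changed px",df[v-22:v+22,u-28:u+28].sum())
cv2.imwrite("pics/top3.png",cv2.resize(t["image"],(800,600)))
print(manip.state()["clock"],manip.state()["tool_pos"])
E
python3 a9.py
```

```text
wrist block 14514 z pct 25/50/75/90 [299.5 316.4 320.8 323. ]
wrist neigh 1535 z pct 25/50/75/90 [87.2 94.6 95.3 95.7]
wrist deckfront 8485 z pct 25/50/75/90 [264.  299.2 316.5 321.4]
top block 380 z pct 25/50/75/90 [82.7 92.9 95.3 96.7]
top neigh 395 z pct 25/50/75/90 [82.6 95.2 97.1 98.7]
top deckfront 110 z pct 25/50/75/90 [61.5 63.  64.2 66.1]
scene block 298 z pct 25/50/75/90 [86.2 91.3 92.6 93.7]
scene neigh 340 z pct 25/50/75/90 [87.4 93.1 94.6 95.7]
scene deckfront 83 z pct 25/50/75/90 [59.2 60.  61.1 61.7]
timer changed px 0
marker changed px 0
box changed px 0
37.8083 [0.25180413 0.36122243 0.34398687]
```

View pics/top3.png

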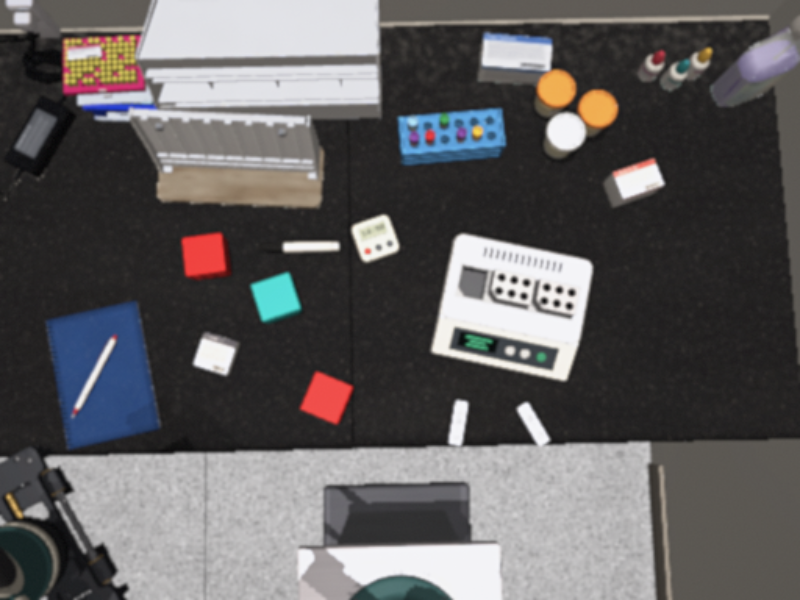

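The top view shows the block in the middle bay at (512,287), bevel matching the neighbour's, and nothing else moved. All three cameras put it flat and about 2 mm below the neighbour's top, so it is not standing proud. Handing in.

```bash
python3 -c "
from h import *
print(order.close_job(), manip.state()['clock'])"
```

```text
the job is handed in; nothing more can be done
the job is handed in; nothing more can be done
```

The block is in the empty middle bay, bevel to bevel, resting on the floor, and the job is handed in. The robot's clock read about 38 s of the 72 s just before; no verdict is reported.

**What I did:** I picked the block up by its sides with a tilted grip and turned it upright. I stood it on the worktop, let go and backed off; it stayed standing. I then took it again by its front and back and lowered it into the bay. It met no resistance until floor contact of about 6 N, and I released it there.

**Last checks:**
- **Position:** about 0.1 mm off centre in y and 0.9 mm in x, against a limit of 2.5 mm.
- **Upright:** the top face is level to within about 0.003 rad. I did not measure squareness with the bay separately.
- **Bystanders:** the timer, marker and coverglass box show no change in the top image. The arm is well clear.

**What disagreed:**
- **Height:** all three cameras, and the tool height at floor contact, put the block about 2 mm lower than the stated floor height implies. Its top also reads about 2 mm below the neighbour's. It is flat and not standing proud, so I took it as fully home.
- **X before insertion:** the wrist and scene cameras differed by about 1 mm. I used a value in between.

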